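# Set a tube to length with the click stop

## Task

Lay the square tube flat in the trough of the cutting gauge, just ahead of the sliding stop, with its red end leading (pointing the way the stop will push) and let go of it. Then take the stop by its black handle and slide it along its rail, pushing the tube ahead of it, until you feel its spring ball drop into the notch of the strip; do not run on past the notch, and finish still gripping the handle with the stop at rest in the notch and the plain end of the tube up against it. Leave the hammer, the tin and the dark offcut where they are.

Things in the scene. Friction and masses are not known exactly. Their poses are not given: they have to be found in the camera images.
- gauge: Cutting gauge, fixed to the bench, placed and turned anew each time: green base plate 430 x 124 x 12 mm high (-220 to +210 mm along its x). Origin: bench level, under the middle. Its x axis is the way the stop pushes, z is up, y points from the rail to the trough. The rail is two dark ribs at y = -30 +- 16 mm, tops 22 mm above the bench; the trough runs along x at y = +30 mm.
- trough (a point): Middle of the trough's floor, 12 mm above the bench; axes as the gauge's. The trough is 33 mm wide inside, 400 mm long (x), open at both ends and above, with lips 6 mm thick and 8 mm high (tops 20 mm above the bench).
- stop: Sliding stop: blue carriage 54 x 44 x 15 mm high on the rail. Origin: under its middle, 23 mm above the bench, where its ball sits; axes as the gauge's. Slides along the gauge's x only, 170 mm of travel; starts 55 to 140 mm short of the notch and is pushed in +x. Sliding takes about 2 to 4 N; it stays where left. It is in the notch when its origin is level with notch along x, within 2 mm.
- stop_grip (a point): Middle of the black upright handle on the stop: handle 36 mm along x, 18 mm thick along y, 36 mm high, from 38 to 74 mm above the bench; this point lies 59 mm above the bench. Nothing beside it is higher than 38 mm.
- stop_face (a point): Centre of the front (+x) face of the stop's steel arm over the trough, which pushes the tube: 27 mm ahead of the stop's middle along x, 60 mm to its +y side, i.e. over the trough's middle line; the arm stands 22.5 to 36.5 mm above the bench.
- notch (a point): Centre of the notch, 20 mm above the bench, in the top of the aluminium strip between the rail's ribs; axes as the gauge's. 10 mm wide along x, yellow paint 15 mm to each side; at another place along the rail each time. Within 5 mm of it the spring ball pulls the stop towards it; leaving it takes about 6 to 9 N. A stop let go near it settles within 1 mm of the centre.
- tube_center (a point): Centre of the loose square aluminium tube, 150 mm long (x), 25 x 25 mm, 0.1 to 0.2 kg, lying on the bench. Its +x axis points to the red-painted end (30 mm of red); the other end is plain. Its centre lies 12.5 mm above what it lies on.
- hammer: Bystander: hammer about 240 mm long, lying on the bench between the robot and the gauge. Leave it.
- tin: Bystander: yellow tin, 66 mm across, 100 mm high, standing beyond the gauge. Leave it.
- offcut: Bystander: dark square offcut 70 x 30 x 30 mm lying beyond or beside the gauge. Leave it.
- tube: The same tube; origin at the middle of its underside, axes as at its centre.
Things that resemble listed ones, but are neither listed nor needed, are in the scene too. Of the things that look like the tube, the smallest one is meant.

How it is judged:
By the outcome, as a careful person would: the job done as asked, in the order asked, and still so for the second after the job is handed in, while the arm keeps its last pose, push and grip.
It also fails if it takes over 64 s, if anything falls off the work surface, if the arm or the gripper's body presses on something with over 40 N, if the wrist force passes 120 N, or if a joint passes its speed limit or range.

## Robot

A 6-joint arm with a two-finger parallel gripper is mounted at the origin on the work surface. World frame = base frame: x ahead of the robot, y to its left, z up, the work surface at z = 0. Lengths are in m, angles in rad, forces in N, time in s.
With the tool pointing down it reaches from about 0.375 to 0.9 m from the base axis. Payload 3.1 kg.
Tool frame: the origin (TCP) lies between the finger pads; the fingertips stand 8 mm ahead of it and the grasp point (between the pads) lies 11 mm behind it; z points along the fingers, y is the line along which they close (so a half turn about z gives the same grasp; the last joint's range is limited). The gripper opens to 87 mm and grips with 3 to 60 N. Pads are 19 mm wide; open, the fingers measure 117 mm over their backs; the gripper's body (75 mm by 190 mm) begins 51 mm behind the grasp point.
Start: joints at [-1.284, 0.527, 1.433, -0, 1.181, -0.178], TCP at [0.28, -0.559, 0.231] pointing down, gripper open.
Joint ranges: [-3.08, 3.08], [-0.75, 2.2], [0.22, 2.44], [-1.43, 4.57], [0, 2.65], [-2.85, 2.85]. Speed limits (rad/s): [2.79, 2.79, 3.14, 3.14, 3.14, 3.14].

## Interface

Orientations are given as a unit quaternion [x, y, z, w].
In Python, from rig import robot, vision, job gives the robot as it stands.
- The arm moves only by the shell command python3 -m handwheel 'ROWS' [OPENING] [FORCE]. ROWS is JSON, a list of rows, each a list of 4 numbers: the shift along the tool's x, y, z as a fraction of full scale, then the turn about the tool's z as a fraction of full scale. A call has 1 to 20 rows; each row is the pose to reach, as a shift and turn from the pose commanded when the call began, along the tool's axes at that moment, turning the shorter way round; what a row does not reach only later rows make up. Full scale, the value 1, is 300 mm for a shift and 2 pi rad for a turn. A row lasts 1/12 s, in which the tool goes at most 41.7 mm and 7.16 degrees, less where a joint would pass 70% of its speed; a pose out of reach is approached as far as the arm can. A call with a number of a shift or a turn outside -1 to 1 is refused whole. A call with a gripper value outside its range is refused whole. OPENING is the opening in per cent of the stroke, from 0 (shut) to 100 (fully open), set as the call begins (- or left out, the last holds). The fingers move at their own pace and stop on an object; FORCE is the grip in N (left out, the last holds). Time passes only in rows, so rows that repeat a pose let the fingers close. It gives the time, the measured TCP pose, the force, the opening and the grip force at its end, in the units of the state.
- robot.get_obs(): the state, without advancing time (a new reading comes with each control period).
- vision.camera(name): name is "scene" or "top" or "wrist"; returns a dict with "frame" (400x640x3 uint8, red, green, blue), "K" (3x3 intrinsics, pixels), "cam_to_world" (4x4, takes a point from camera to world coordinates); the wrist camera has in their place "hand_eye" (4x4, takes a point from camera to tool coordinates, whose origin is the TCP and whose axes are the flange's). Camera axes: x right, y down, z forward; pixel columns grow to the right and rows downward; lengths in m; the calibration is good to about 2 mm. A picture is of the moment at which its call begins: read the wrist's pose just before it. There is no depth.
- job.hand_in(): hands the job in; it is judged then, once.
Trained networks look in the newest picture that a camera, given by its name, has taken for a name from the list of things; names that differ only in an ending like _2 or _b are one class to them, and where a whole thing is asked for, a point or a joint stands for the part that bears it (a point fixed in the world has none). Each returns a list of dicts, best first, with "conf" (0 to 1); they miss things now and then, are a little off and sometimes report something else, mostly with a low value. They report only what shows in the picture. A call takes as long as a camera call. They do not tell look-alikes from the thing itself.
- vision.look_for(camera, label): "point" ([row, column] in pixels, amid what is visible of it).
- vision.outline_of(camera, label): "mask" (400x640 bool, what is visible of it) and "point" ([row, column] in pixels, amid what is visible of it).
The state is a dict: "time": time; "q": joint angles; "joint_velocities": joint speeds; "joint_torque": joint torques, N m; "position": TCP position; "tool_rot": TCP orientation; "ft_force": force on the tool from outside, world axes, zero at the start; "moment": the same for the moment, N m; "grip_width": finger opening in m; "grip_force": force on a finger pad.
Only numpy, scipy, OpenCV 4.12 (cv2) and the standard library are available. Lean on these libraries where they do the work, as an engineer would, in place of code of your own. Each camera call takes 0.05 s, during which the arm holds its last target. There are 200 camera calls.

## Working session

There is one attempt and no reset: what is moved stays moved. The work goes in short steps, Python scripts to look and compute and a shell command to move; the robot and the scene stay as the last step left them, time stands still between calls to the robot, and variables do not carry over. Pictures are saved under pics/ and viewed, at most 10 in all, crops included, and the job is handed in when it is done.

```bash
mkdir -p pics
cat > h.py <<'E'
import numpy as np, cv2
from scipy.spatial.transform import Rotation as R
from rig import robot, vision, job
def cam(n):
    o=robot.get_obs(); c=vision.camera(n)
    if n=="wrist":
        T=np.eye(4);T[:3,:3]=R.from_quat(o["tool_rot"]).as_matrix();T[:3,3]=o["position"]
        c["cam_to_world"]=T@np.array(c["hand_eye"])
    return c
def save(c,f): cv2.imwrite("pics/"+f,np.ascontiguousarray(c["frame"][:,:,::-1]))
def w(c,rc,z):
    M=np.array(c["cam_to_world"]); d=M[:3,:3]@np.linalg.inv(c["K"])@[rc[1],rc[0],1.]
    return M[:3,3]+d*(z-M[2,3])/d[2]
def px(c,p):
    M=np.linalg.inv(c["cam_to_world"]);q=np.array(c["K"])@(M[:3,:3]@p+M[:3,3]);return q[1]/q[2],q[0]/q[2]
E
python3 - <<'E'
from h import *
o=robot.get_obs();print(o["time"],o["position"],o["tool_rot"],o["grip_width"])
for n in("top","scene"):
    c=cam(n);save(c,n+"1.png");print(n,np.round(c["cam_to_world"],3).tolist())
    for l,z in(("gauge",.012),("stop",.038),("stop_grip",.059),("stop_face",.03),("notch",.02),("tube",.0125),("hammer",.015),("tin",.05),("offcut",.015)):
        for d in vision.look_for(n,l)[:4]: print(l,np.round(d["point"]),round(d["conf"],2),np.round(w(c,d["point"],z),3))
E
```

```text
0.0 [ 0.27997168 -0.55800993  0.22959314] [ 9.73114674e-01  2.30318779e-01 -6.89459715e-05 -1.04259978e-03] 0.08708138449514662
top [[-0.025, -0.996, 0.084, 0.479], [-1.0, 0.024, -0.013, 0.057], [0.011, -0.085, -0.996, 1.141], [0.0, 0.0, 0.0, 1.0]]
gauge [196. 369.] 0.73 [ 0.598 -0.1    0.012]
stop [183. 426.] 0.96 [ 0.628 -0.252  0.038]
stop_grip [180. 422.] 0.59 [ 0.632 -0.238  0.059]
stop_face [184. 418.] 0.65 [ 0.625 -0.234  0.03 ]
notch [179. 384.] 0.88 [ 0.645 -0.141  0.02 ]
tube [231. 235.] 0.84 [0.509 0.273 0.012]
tube [268. 306.] 0.69 [0.405 0.079 0.012]
tube [313. 200.] 0.65 [0.29  0.369 0.012]
tube [286. 394.] 0.23 [ 0.35  -0.161  0.012]
hammer [286. 397.] 0.95 [ 0.349 -0.166  0.015]
tin [128. 288.] 0.73 [0.786 0.119 0.05 ]
offcut [158. 235.] 0.69 [0.712 0.271 0.015]
scene [[-0.59, 0.52, -0.618, 1.194], [0.807, 0.393, -0.44, 0.487], [0.014, -0.759, -0.651, 0.742], [0.0, 0.0, 0.0, 1.0]]
gauge [217. 270.] 0.93 [ 0.613 -0.071  0.012]
stop [188. 218.] 0.6 [ 0.631 -0.257  0.038]
stop_grip [188. 219.] 0.95 [ 0.644 -0.232  0.059]
stop_face [190. 216.] 0.83 [ 0.636 -0.262  0.03 ]
notch [214. 252.] 0.68 [ 0.641 -0.115  0.02 ]
tube [252. 398.] 0.93 [0.516 0.276 0.012]
tube [200. 356.] 0.84 [0.404 0.082 0.012]
tube [220. 463.] 0.62 [0.299 0.368 0.012]
hammer [164. 306.] 0.95 [ 0.349 -0.146  0.015]
hammer [188. 219.] 0.5 [ 0.611 -0.279  0.015]
tin [284. 280.] 0.59 [0.797 0.118 0.05 ]
offcut [303. 354.] 0.89 [0.718 0.266 0.015]
```

View pics/top1.png

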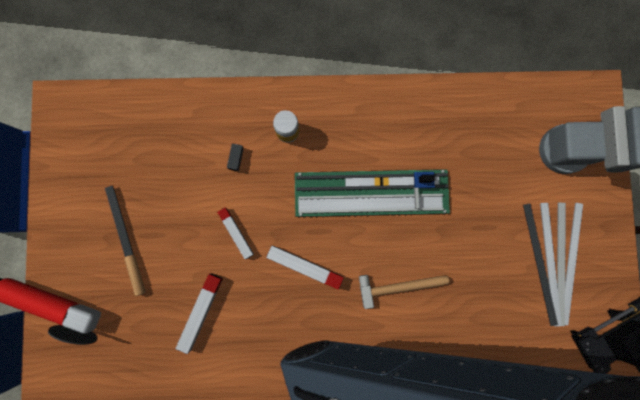

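View pics/scene1.png

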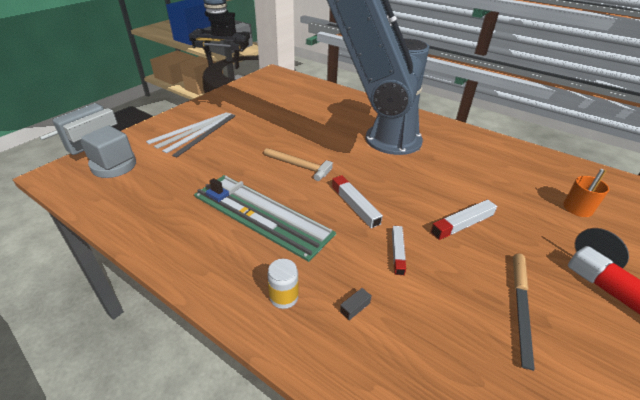

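Run:
```python
from h import *
for n in("top","scene"):
    c=cam(n)
    for d in vision.outline_of(n,"tube")[:4]:
        m=d["mask"].astype(np.uint8)
        ctr=np.argwhere(m)
        P=np.array([w(c,q,.025)[:2] for q in ctr],np.float32)
        (x,y),s,a=cv2.minAreaRect(P)
        f=c["frame"].astype(int);red=m.astype(bool)&(f[...,0]>1.6*f[...,1])&(f[...,0]>90)
        r=w(c,np.argwhere(red).mean(0),.02) if red.any() else None
        print(n,round(d["conf"],2),"rect",round(x,3),round(y,3),np.round(s,3),round(a,1),"red",r,red.sum(),"meanRGB",f[m>0].mean(0).round())
    for d in vision.outline_of(n,"gauge")[:1]:
        P=np.array([w(c,q,.012)[:2] for q in np.argwhere(d["mask"])],np.float32);print(n,"gauge",cv2.minAreaRect(P))
```

```text
top 0.93 rect 0.408 0.083 [0.214 0.039] 64.6 red [0.36982735 0.00516133 0.02      ] 202 meanRGB [159. 142. 143.]
top 0.72 rect 0.296 0.365 [0.045 0.221] 66.0 red [0.3725288  0.33719527 0.02      ] 208 meanRGB [140. 124. 123.]
top 0.63 rect 0.506 0.271 [0.156 0.032] 29.0 red [0.56018475 0.30409864 0.02      ] 115 meanRGB [148. 130. 129.]
top gauge ((0.6076125502586365, -0.10708270967006683), (0.4297947585582733, 0.12906786799430847), 89.68286895751953)
scene 0.96 rect 0.302 0.369 [0.062 0.243] 65.0 red [0.36864993 0.33470798 0.02      ] 239 meanRGB [176. 155. 157.]
scene 0.71 rect 0.417 0.083 [0.242 0.061] 64.5 red [ 0.36813221 -0.00443502  0.02      ] 126 meanRGB [152. 139. 141.]
scene 0.55 rect 0.515 0.271 [0.169 0.032] 27.8 red [0.55935503 0.29901249 0.02      ] 102 meanRGB [164. 142. 143.]
```

The top picture shows the gauge at about (195, 372), with the stop at its right end (182, 427) and the notch's yellow marks at (181, 382). The smallest red-ended tube is at (233, 235), with its red end up and to the left. So the push is toward world +y, and the trough is on the robot's side. The scene picture agrees.

Next I'll work out a stopover above the gauge for a wrist-camera look.

```bash
cat >> h.py <<'E'
def go(p,yaw):
    o=robot.get_obs();r=R.from_quat(o["tool_rot"]).as_matrix();y0=np.degrees(np.arctan2(r[1,0],r[0,0]))
    d=r.T@(np.array(p)-o["position"]);t=-((yaw-y0+180)%360-180)
    print("t",round(o["time"],2),"pos",np.round(o["position"],4),"yaw",round(y0,2),"shift",np.round(d/.3,4),"turn",round(t/360,4),"rows>",round(np.linalg.norm(d)/.0417,1),round(abs(t)/7.16,1))
E
python3 -c "
from h import *
go([.5,-.15,.33],26.6);print(np.round(cam('wrist')['hand_eye'],3))"
```

```text
t 1.3 pos [ 0.2802 -0.5587  0.2306] yaw 26.63 shift [ 1.2656 -0.8892 -0.3315] turn 0.0001 rows> 11.4 0.0
[[-0.    -0.957 -0.291  0.08 ]
 [ 1.    -0.    -0.001  0.   ]
 [ 0.001 -0.291  0.957 -0.156]
 [ 0.     0.     0.     1.   ]]
```

```bash
python3 -m handwheel '[[0.08,-0.055,-0.02,0],[0.16,-0.11,-0.04,0],[0.24,-0.165,-0.06,0],[0.32,-0.22,-0.08,0],[0.4,-0.275,-0.1,0],[0.48,-0.33,-0.12,0],[0.56,-0.385,-0.14,0],[0.64,-0.44,-0.16,0]]'
python3 -m handwheel '[[0.08,-0.055,-0.02,0],[0.16,-0.11,-0.04,0],[0.24,-0.165,-0.06,0],[0.32,-0.22,-0.08,0],[0.4,-0.275,-0.1,0],[0.48,-0.33,-0.12,0],[0.56,-0.385,-0.14,0],[0.63,-0.44,-0.16,0],[0.63,-0.44,-0.16,0],[0.63,-0.44,-0.16,0]]'
python3 - <<'E'
from h import *
c=cam("wrist");save(c,"w1.png")
for l,z in(("stop",.038),("stop_grip",.059),("stop_face",.03),("notch",.02)):
    for d in vision.look_for("wrist",l)[:2]: print(l,np.round(d["point"]),round(d["conf"],2),np.round(w(c,d["point"],z),4))
for d in vision.outline_of("wrist","gauge")[:1]:
    P=np.array([w(c,q,.012)[:2] for q in np.argwhere(d["mask"])],np.float32);print("gauge",cv2.minAreaRect(P))
go([.506,.271,.2],29)
E
```

```text
time: 2.02
position: [0.3931, -0.3533, 0.279]
tool_rot: [0.973, 0.23, 0.0, 0.0]
ft_force: [0.9, -0.4, 0.6]
grip_width: 0.0873
grip_force: 0.0
time: 2.85
position: [0.5029, -0.1509, 0.327]
tool_rot: [0.973, 0.232, 0.0, 0.001]
ft_force: [-0.4, 0.4, -0.1]
grip_width: 0.0872
grip_force: 0.0
stop [115. 419.] 0.79 [ 0.633  -0.2477  0.038 ]
stop [ 83. 313.] 0.62 [ 0.6032 -0.0921  0.038 ]
stop_grip [118. 418.] 0.6 [ 0.6265 -0.2433  0.059 ]
stop_face [119. 415.] 0.79 [ 0.6268 -0.2478  0.03  ]
stop_face [ 88. 313.] 0.19 [ 0.5976 -0.0946  0.03  ]
notch [ 72. 349.] 0.71 [ 0.6408 -0.1312  0.02  ]
gauge ((0.607685387134552, -0.10826539993286133), (0.42994722723960876, 0.1248060092329979), 89.91741180419922)
t 3.15 pos [ 0.5019 -0.1529  0.3262] yaw 26.53 shift [ 0.6435 -1.2578  0.421 ] turn -0.0069 rows> 10.6 0.3
```

View pics/w1.png

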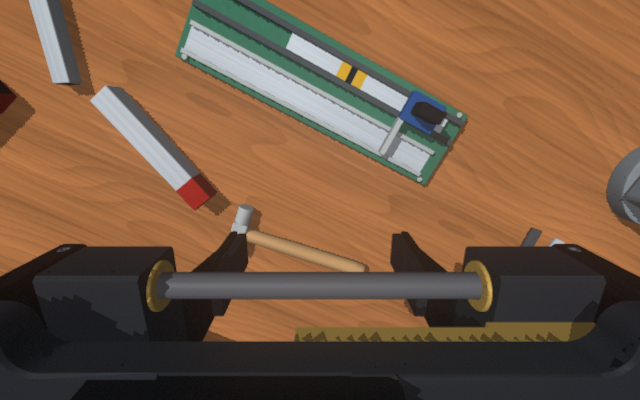

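The wrist view shows the stop at (113, 422) with its arm over the trough at (135, 393), and the notch between the yellow marks at (74, 350). These agree with the top camera: notch at y ≈ -0.131, stop at y ≈ -0.247. Next is the tube.

```bash
python3 -m handwheel '[[0.02,-0.07,0.02,0],[0.04,-0.16,0.05,0],[0.06,-0.26,0.08,0],[0.09,-0.36,0.11,0],[0.11,-0.46,0.14,0],[0.13,-0.56,0.17,0],[0.155,-0.63,0.2,0]]'
python3 -m handwheel '[[0.02,-0.1,0.02,0],[0.04,-0.2,0.05,0],[0.06,-0.3,0.08,0],[0.09,-0.4,0.11,0],[0.11,-0.5,0.14,0],[0.13,-0.58,0.17,0],[0.155,-0.63,0.2,0],[0.155,-0.63,0.2,0],[0.155,-0.63,0.2,0]]'
cat > tube.py <<'E'
from h import *
import sys
c=cam("wrist");save(c,sys.argv[1])
for d in vision.outline_of("wrist","tube")[:4]:
    m=d["mask"];P=np.array([w(c,q,.025)[:2] for q in np.argwhere(m)],np.float32)
    f=c["frame"].astype(int);red=m&(f[...,0]>1.6*f[...,1])&(f[...,0]>60)
    print(round(d["conf"],2),np.round(d["point"]),cv2.minAreaRect(P),"red",w(c,np.argwhere(red).mean(0),.025) if red.any() else None)
E
python3 tube.py w2.png
```

```text
time: 3.73
position: [0.4575, 0.0392, 0.266]
tool_rot: [0.973, 0.23, -0.001, -0.001]
ft_force: [0.7, -0.2, -0.6]
grip_width: 0.087
grip_force: 0.0
time: 4.48
position: [0.416, 0.2275, 0.2061]
tool_rot: [0.973, 0.231, -0.001, 0.0]
ft_force: [-0.5, -0.2, -0.0]
grip_width: 0.0867
grip_force: 0.0
0.96 [200. 189.] ((0.3081977367401123, 0.36116161942481995), (0.03923991322517395, 0.19430379569530487), 65.91301727294922) red [0.36966721 0.33377781 0.025     ]
0.84 [ 82. 319.] ((0.5042303204536438, 0.2707884609699249), (0.15092657506465912, 0.02706417813897133), 29.785350799560547) red [0.55753939 0.3009451  0.025     ]
0.69 [212. 405.] ((0.41680896282196045, 0.1000039130449295), (0.18311646580696106, 0.03737484663724899), 65.74488830566406) red None
```

View pics/w2.png

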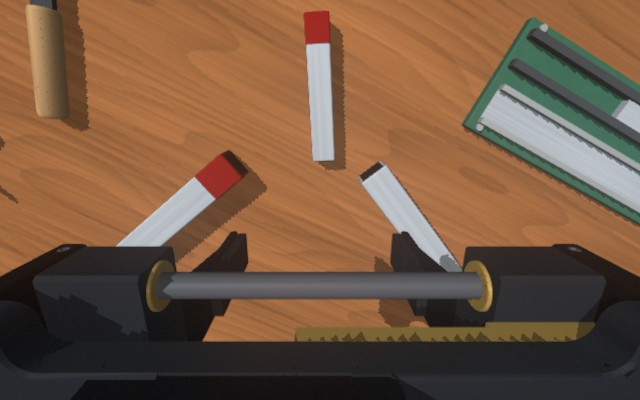

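The target tube is at (82, 319) with its red end up. Its measured size of 151 x 27 mm and yaw of 29.8° fit the given sizes. I'll move over it.

```bash
python3 -c "
from h import *
go([.504,.271,.019],29.8)"
```

```text
t 4.58 pos [0.4167 0.2268 0.2068] yaw 26.58 shift [ 0.3261 -0.0019  0.626 ] turn -0.009 rows> 5.1 0.5
```

```bash
python3 -m handwheel '[[0.06,0,0.05,-0.003],[0.15,0,0.1,-0.006],[0.24,0,0.16,-0.009],[0.3,-0.002,0.22,-0.009],[0.326,-0.002,0.27,-0.009],[0.326,-0.002,0.34,-0.009],[0.326,-0.002,0.42,-0.009],[0.326,-0.002,0.5,-0.009],[0.326,-0.002,0.56,-0.009],[0.326,-0.002,0.6,-0.009],[0.326,-0.002,0.626,-0.009],[0.326,-0.002,0.626,-0.009],[0.326,-0.002,0.626,-0.009]]' 75 20
python3 -c "
from h import *
go([.504,.271,.019],29.8)"
```

```text
time: 5.67
position: [0.504, 0.2717, 0.0192]
tool_rot: [0.966, 0.257, 0.0, 0.0]
ft_force: [-0.2, 0.4, 0.9]
grip_width: 0.0655
grip_force: 0.0
t 5.67 pos [0.504  0.2717 0.0192] yaw 29.82 shift [-0.001   0.002   0.0007] turn 0.0001 rows> 0.0 0.0
```

```bash
python3 -m handwheel '[[0,0,0,0],[0,0,0,0],[0,0,0,0],[0,0,0,0],[0,0,0,0],[0,0,0,0],[0,0,0,0],[0,0,0,0]]' 0 25
python3 -m handwheel '[[0,0,-0.08,0],[0,0,-0.18,0],[0,0,-0.28,0],[0,0,-0.36,0],[0,0,-0.4,0],[0,0,-0.4,0]]'
python3 -c "
from h import *
go([.578,-.13,.14],90)"
```

```text
time: 6.33
position: [0.5034, 0.2721, 0.0189]
tool_rot: [0.966, 0.258, 0.0, 0.0]
ft_force: [0.3, -0.7, 1.0]
grip_width: 0.025
grip_force: 25.0
time: 6.83
position: [0.5051, 0.2728, 0.1417]
tool_rot: [0.966, 0.258, 0.003, -0.0]
ft_force: [0.2, -0.2, -2.3]
grip_width: 0.025
grip_force: 25.0
t 6.83 pos [0.5051 0.2728 0.1417] yaw 29.88 shift [-0.458   1.2852  0.0045] turn -0.167 rows> 9.8 8.4
```

The grip measured 25.0 mm, so the tube is held. I'll refine the gauge, notch and stop positions by colour in the top and first wrist pictures, both unobstructed.

Run:
```python
from h import *
def feats(n,c):
    f=c["frame"].astype(np.uint8);h=cv2.cvtColor(f,cv2.COLOR_RGB2HSV).astype(int);H,S,V=h[...,0],h[...,1],h[...,2]
    ok=np.zeros(H.shape,bool)
    for q in np.argwhere(ok==0):
        pass
    rr,cc=np.indices(H.shape);M=np.array(c["cam_to_world"]);d=np.stack([cc,rr,np.ones_like(cc)],-1)@np.linalg.inv(c["K"]).T@M[:3,:3].T
    def W(z): return M[:3,3]+d*((z-M[2,3])/d[...,2])[...,None]
    g=W(.012);reg=(abs(g[...,0]-.608)<.09)&(abs(g[...,1]+.105)<.25)
    for nm,m,z in(("green",reg&(H>60)&(H<90)&(S>80),.012),("yellow",reg&(H>18)&(H<32)&(S>120)&(V>120),.02),("blue",reg&(H>100)&(H<125)&(S>110),.038),
        ("white",reg&(S<50)&(V>130),.012)):
        P=W(z)[m][:,:2].astype(np.float32)
        if len(P)<4: print(n,nm,len(P));continue
        m2=m.astype(np.uint8); k,lab,st,_=cv2.connectedComponentsWithStats(m2)
        if nm in("green","yellow"): print(n,nm,len(P),P.mean(0),np.round(cv2.minAreaRect(P)[0],4),np.round(cv2.minAreaRect(P)[1:][0],4),round(cv2.minAreaRect(P)[2],2))
        else:
            for i in range(1,k):
                if st[i,4]>60:
                    p=W(z)[lab==i][:,:2].astype(np.float32);a=cv2.minAreaRect(p);print(n,nm,st[i,4],p.mean(0).round(4),np.round(a[0],4),np.round(a[1],4),round(a[2],2))
c=cam("top");feats("top",c);
c=cam("scene");feats("scene",c)
w_=cam("wrist");T=np.eye(4);a=np.radians(26.55)
T[:3,:3]=[[np.cos(a),np.sin(a),0],[np.sin(a),-np.cos(a),0],[0,0,-1]];T[:3,3]=[.5024,-.152,.3265]
w_["cam_to_world"]=T@w_["hand_eye"];w_["frame"]=cv2.imread("pics/w1.png")[:,:,::-1].copy();feats("w1",w_)
im=cv2.resize(w_["frame"][0:200,170:480],None,fx=2.5,fy=2.5,interpolation=cv2.INTER_CUBIC);cv2.imwrite("pics/w1crop.png",im[:,:,::-1])
```

```text
top green 1919 [ 0.6149856  -0.08459454] [ 0.6078 -0.1079] [0.4236 0.12  ] 89.82
top yellow 86 [ 0.63834137 -0.13318792] [ 0.6386 -0.1334] [0.0336 0.0224] 88.68
top blue 228 [ 0.6366 -0.2453] [ 0.6375 -0.2477] [0.0547 0.0413] 88.68
top white 201 [ 0.6397 -0.1906] [ 0.6385 -0.1907] [0.0675 0.0225] 88.69
top white 231 [ 0.6397 -0.0734] [ 0.6397 -0.0733] [0.0784 0.0197] 88.68
top white 2015 [ 0.5799 -0.0687] [ 0.58   -0.0692] [0.0611 0.3368] 2.63
top white 321 [ 0.5788 -0.2754] [ 0.579  -0.2756] [0.0585 0.0419] 88.66
scene green 927 [ 0.6441294  -0.03495577] [ 0.6142 -0.1043] [0.4242 0.1215] 89.72
scene yellow 53 [ 0.639413   -0.13512719] [ 0.6393 -0.1352] [0.0226 0.0356] 0.18
scene blue 144 [ 0.6506 -0.2372] [ 0.6448 -0.242 ] [0.0654 0.0472] 85.53
scene white 1676 [ 0.5762 -0.0869] [ 0.579  -0.1099] [0.4115 0.0676] 88.28
scene white 140 [ 0.6341 -0.1989] [ 0.634  -0.1993] [0.0725 0.0244] 89.83
scene white 191 [ 0.6345 -0.0776] [ 0.6341 -0.0782] [0.0876 0.0244] 89.82
w1 green 6849 [ 0.61702573 -0.07086115] [ 0.6083 -0.1097] [0.4268 0.1217] 89.73
w1 yellow 354 [ 0.63799894 -0.13679594] [ 0.6379 -0.1368] [0.039 0.023] 89.88
w1 blue 624 [ 0.6368 -0.2439] [ 0.6369 -0.2509] [0.0551 0.0434] 89.72
w1 white 7451 [ 0.5788 -0.0644] [ 0.5831 -0.0704] [0.0631 0.341 ] 1.09
w1 white 981 [ 0.6392 -0.0753] [ 0.6391 -0.0757] [0.0812 0.023 ] 89.63
w1 white 766 [ 0.6384 -0.1928] [ 0.6383 -0.1932] [0.0709 0.0229] 89.59
w1 white 1009 [ 0.5771 -0.2784] [ 0.5771 -0.2782] [0.0599 0.0465] 89.61
```

View pics/w1crop.png

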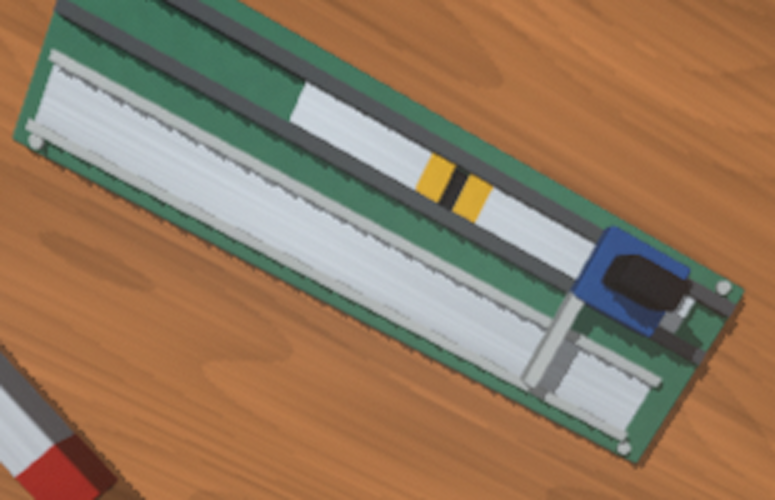

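The gauge yaw is about 89.8°. The trough line is at x ≈ 0.578, the notch at (0.638, -0.135), and the stop's middle at y ≈ -0.249, so its face is at about -0.222. I'll carry the tube over.

```bash
python3 -m handwheel '[[-0.03,0.05,0,-0.006],[-0.06,0.13,0,-0.018],[-0.1,0.23,0,-0.034],[-0.14,0.33,0,-0.05],[-0.17,0.43,0,-0.066],[-0.2,0.53,0,-0.08],[-0.23,0.6,0,-0.09],[-0.23,0.64,0,-0.098],[-0.23,0.64,0,-0.1]]'
python3 -c "
from h import *
go([.578,-.134,.10],89.8)"
```

```text
time: 7.73
position: [0.5395, 0.0686, 0.137]
tool_rot: [0.84, 0.543, -0.001, -0.0]
ft_force: [1.1, 0.0, -1.5]
grip_width: 0.0247
grip_force: 25.0
t 7.73 pos [0.5395 0.0686 0.137 ] yaw 65.73 shift [-0.5627  0.3946  0.1235] turn -0.0669 rows> 5.0 3.4
```

```bash
python3 -m handwheel '[[-0.05,0.04,0.01,-0.006],[-0.13,0.1,0.03,-0.02],[-0.22,0.16,0.05,-0.034],[-0.32,0.23,0.075,-0.05],[-0.42,0.3,0.1,-0.062],[-0.51,0.36,0.12,-0.067],[-0.5627,0.3946,0.1235,-0.067],[-0.5627,0.3946,0.1235,-0.067],[-0.5627,0.3946,0.1235,-0.067],[-0.5627,0.3946,0.1235,-0.067]]'
python3 - <<'E'
from h import *
P=[]
c=cam("wrist");save(c,"w3.png")
go([.578,-.134,.0315],89.8)
for p in([.578,-.222,.03],[.578-.0165,-.05,.012],[.578+.0165,-.05,.012],[.578-.0165,0,.012],[.578+.0165,0,.012],[.638,-.135,.02]):print(p,np.round(px(c,np.array(p))))
E
```

```text
time: 8.57
position: [0.5769, -0.1294, 0.1006]
tool_rot: [0.707, 0.707, -0.0, -0.002]
ft_force: [-0.4, 1.1, -2.1]
grip_width: 0.0249
grip_force: 25.0
t 8.62 pos [ 0.5771 -0.1291  0.101 ] yaw 90.06 shift [-0.0166  0.0037  0.2315] turn 0.0007 rows> 1.7 0.0
[0.578, -0.222, 0.03] [309. 320.]
[0.5615, -0.05, 0.012] [110. 300.]
[0.5944999999999999, -0.05, 0.012] [110. 342.]
[0.5615, 0, 0.012] [ 40. 299.]
[0.5944999999999999, 0, 0.012] [ 40. 343.]
[0.638, -0.135, 0.02] [215. 391.]
```

View pics/w3.png

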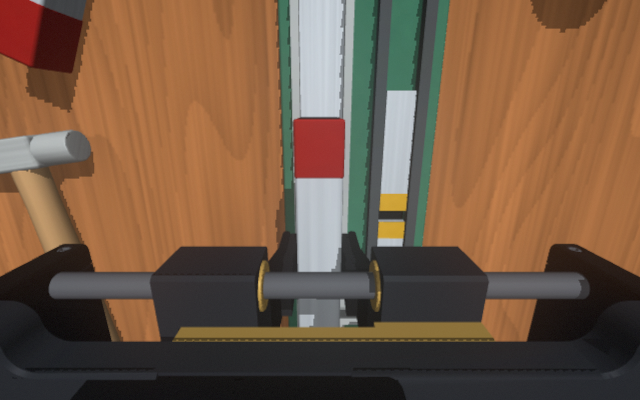

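The held tube is at columns 294–344 over the trough, which runs at about columns 299–343. The notch is at (215, 393), within 2 px of the prediction. I'll read the exact edge columns.

Run:
```python
import cv2,numpy as np
g=cv2.imread("pics/w3.png")
print(g[30:60,284:362].mean(0).round().astype(int)[:, [1,2]].tolist())
print(g[60:100,284:362].mean(0).round().astype(int)[:, [1,2]].tolist())
print("tube",g[130:170,286:352].mean(0).round().astype(int)[:,1:].tolist())
```

```text
[[117, 72], [117, 72], [117, 72], [111, 69], [98, 63], [83, 57], [130, 117], [173, 167], [183, 179], [184, 179], [183, 179], [184, 179], [184, 179], [184, 179], [164, 160], [160, 155], [193, 186], [205, 197], [203, 195], [202, 194], [203, 195], [204, 196], [204, 197], [206, 198], [206, 198], [204, 197], [204, 196], [207, 199], [208, 199], [206, 198], [206, 198], [206, 198], [207, 199], [208, 200], [209, 201], [210, 202], [209, 201], [207, 198], [203, 195], [204, 196], [206, 199], [210, 202], [213, 205], [212, 204], [210, 202], [207, 198], [205, 197], [204, 197], [204, 195], [202, 194], [200, 192], [201, 193], [207, 199], [208, 200], [205, 197], [202, 194], [190, 182], [171, 164], [147, 141], [126, 121], [118, 113], [167, 162], [185, 179], [185, 180], [185, 179], [185, 179], [184, 179], [184, 178], [179, 170], [145, 118], [121, 75], [118, 71], [118, 71], [118, 71], [118, 71], [118, 70], [118, 70], [118, 70]]
[[117, 76], [117, 75], [117, 76], [117, 75], [111, 73], [101, 69], [90, 66], [141, 131], [175, 169], [181, 176], [182, 177], [181, 176], [182, 177], [182, 177], [182, 177], [148, 
[... 777 characters left out ...]
], [114, 77], [108, 75], [93, 69], [93, 78], [97, 112], [67, 127], [47, 141], [49, 155], [50, 158], [50, 158], [50, 159], [50, 158], [50, 158], [50, 158], [50, 159], [50, 158], [50, 158], [50, 158], [51, 158], [51, 158], [51, 158], [51, 158], [51, 158], [51, 158], [51, 158], [51, 158], [51, 158], [51, 158], [52, 158], [51, 158], [51, 158], [52, 158], [52, 158], [52, 158], [52, 158], [52, 158], [52, 158], [52, 158], [52, 158], [52, 158], [52, 158], [52, 158], [53, 158], [52, 158], [52, 158], [52, 158], [53, 158], [52, 158], [53, 157], [52, 157], [53, 157], [53, 157], [53, 157], [52, 152], [52, 144], [106, 141], [161, 162], [175, 170], [175, 170], [174, 170], [161, 149], [132, 102], [118, 77]]
```

```bash
python3 -m handwheel '[[-0.01,0.003,0.04,0],[-0.02,0.0055,0.09,0],[-0.02,0.0055,0.14,0],[-0.02,0.0055,0.18,0],[-0.02,0.0055,0.2,0],[-0.02,0.0055,0.21,0],[-0.02,0.0055,0.218,0],[-0.02,0.0055,0.225,0],[-0.02,0.0055,0.23,0],[-0.02,0.0055,0.23,0],[-0.02,0.0055,0.23,0]]'
```

```text
time: 9.53
position: [0.58, -0.1374, 0.0331]
tool_rot: [0.707, 0.707, 0.0, 0.0]
ft_force: [0.4, 0.9, -0.9]
grip_width: 0.0247
grip_force: 25.0
```

```bash
python3 -m handwheel '[[0,0,0.002,0],[0,0,0.004,0],[0,0,0.004,0],[0,0,0.004,0]]'; python3 -m handwheel '[[0,0,0,0],[0,0,0,0],[0,0,0,0],[0,0,0,0],[0,0,0,0]]' 48; python3 -m handwheel '[[0,0,-0.02,0],[0,0,-0.06,0],[0,0,-0.12,0],[0,0,-0.2,0],[0,0,-0.28,0],[0,0,-0.35,0],[0,0,-0.35,0],[0,0,-0.35,0]]'
python3 - <<'E'
from h import *
c=cam("wrist");save(c,"w4.png");o=robot.get_obs();print(o["position"])
for z in(.02,):
    for l,z in(("notch",.02),("stop_grip",.059)):
        for d in vision.look_for("wrist",l)[:1]:print(l,d["conf"],w(c,d["point"],z))
t=cam("top");f=cv2.resize(t["frame"][150:240,280:470],None,fx=4,fy=4);cv2.imwrite("pics/t4.png",f[:,:,::-1])
E
```

```text
time: 9.87
position: [0.5797, -0.1373, 0.0316]
tool_rot: [0.707, 0.707, 0.0, 0.0]
ft_force: [0.2, 0.6, -1.6]
grip_width: 0.0247
grip_force: 25.0
time: 10.28
position: [0.5799, -0.1373, 0.0316]
tool_rot: [0.707, 0.707, 0.0, 0.0]
ft_force: [0.2, 0.0, -0.3]
grip_width: 0.0407
grip_force: 0.0
time: 10.95
position: [0.5808, -0.1377, 0.1389]
tool_rot: [0.707, 0.707, 0.001, 0.002]
ft_force: [-0.1, 0.1, 0.4]
grip_width: 0.0419
grip_force: 0.0
[ 0.57977094 -0.13723712  0.13746814]
notch 0.65 [ 0.64175053 -0.10291807  0.02      ]
```

View pics/w4.png

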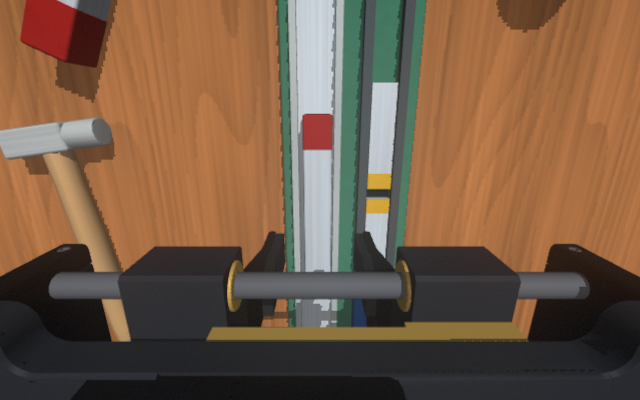

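The tube lies flat in the trough: red end at (132, 318), lips on both sides. The notch is at (193, 379). Next I'll back up behind the stop and look at the handle.

```bash
python3 -m handwheel '[[-0.04,0.02,-0.05,0],[-0.1,0.04,-0.1,0],[-0.2,0.08,-0.15,0],[-0.3,0.1,-0.2,0],[-0.4,0.13,-0.2,0],[-0.5,0.16,-0.2,0],[-0.6,0.19,-0.2,0],[-0.68,0.19,-0.2,0],[-0.72,0.194,-0.2,0],[-0.72,0.194,-0.2,0],[-0.72,0.194,-0.2,0]]' 60
python3 - <<'E'
from h import *
c=cam("wrist");save(c,"w5.png");print(robot.get_obs()["position"])
for l,z in(("notch",.02),("stop_grip",.059),("stop",.038),("stop_face",.036)):
    for d in vision.look_for("wrist",l)[:2]:print(l,d["conf"],np.round(d["point"]),w(c,d["point"],z))
for l,z in(("stop_grip",.074),("stop",.038)):
    for d in vision.outline_of("wrist",l)[:1]:
        print(l,cv2.minAreaRect(np.array([w(c,q,z)[:2] for q in np.argwhere(d["mask"])],np.float32)))
go([.638,-.249,.05],90)
c=cam("wrist")  # pixel map for reading w5
for r_,c_,z in((193,379,.02),):pass
for p in([.638,-.249,.074],[.638,-.231,.074],[.638,-.267,.074],[.638,-.135,.02]):print(p,px(c,np.array(p)))
E
```

```text
time: 12.07
position: [0.6371, -0.3525, 0.195]
tool_rot: [0.708, 0.707, 0.0, -0.002]
ft_force: [-0.6, 1.3, -1.1]
grip_width: 0.0525
grip_force: 0.0
[ 0.63727857 -0.35153343  0.19540261]
notch 0.95 [ 32. 321.] [ 0.63917164 -0.19786918  0.02      ]
notch 0.45 [ 24. 265.] [ 0.58312211 -0.19059027  0.02      ]
stop_grip 0.91 [ 81. 317.] [ 0.63521397 -0.24746283  0.059     ]
stop_grip 0.53 [ 35. 322.] [ 0.63958148 -0.20911362  0.059     ]
stop 0.7 [ 80. 313.] [ 0.63130972 -0.24441064  0.038     ]
stop_face 0.75 [ 81. 312.] [ 0.62997371 -0.24487298  0.036     ]
stop_grip ((0.6133304834365845, -0.25405293703079224), (0.047827426344156265, 0.0889291912317276), 89.9063491821289)
stop ((0.6098566055297852, -0.2515680491924286), (0.0540488138794899, 0.09979569166898727), 89.9063491821289)
t 12.42 pos [ 0.6381 -0.352   0.1968] yaw 90.07 shift [ 0.3433 -0.      0.4895] turn 0.0002 rows> 4.3 0.0
[0.638, -0.249, 0.074] (np.float64(81.97572710894192), np.float64(318.8953907956803))
[0.638, -0.231, 0.074] (np.float64(59.598921754642554), np.float64(318.91795525924005))
[0.638, -0.267, 0.074] (np.float64(103.46925743326038), np.float64(318.87371701454435))
[0.638, -0.135, 0.02] (np.float64(-42.508998326018485), np.float64(318.98956276604184))
```

View pics/w5.png

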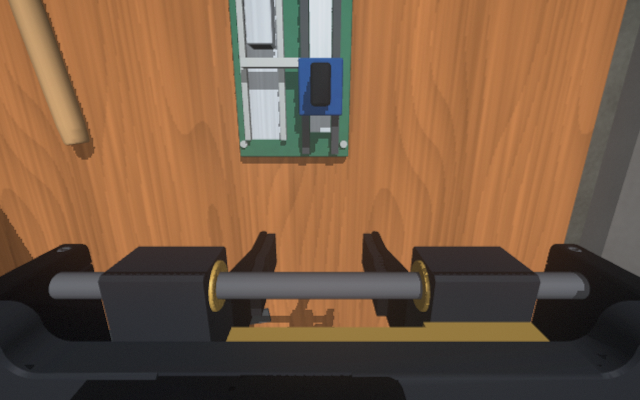

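The view shows the handle at rows 62–106, columns 311–330, which puts it at (0.639, -0.2505). The tube's plain end is at (45, 260), just ahead of the arm at row 60. I'll grip the handle.

```bash
python3 -m handwheel '[[0.05,0,0.02,0],[0.13,0.0035,0.05,0],[0.22,0.0035,0.1,0],[0.3,0.0035,0.16,0],[0.338,0.0035,0.22,0],[0.338,0.0035,0.3,0],[0.338,0.0035,0.37,0],[0.338,0.0035,0.42,0],[0.338,0.0035,0.46,0],[0.338,0.0035,0.48,0],[0.338,0.0035,0.487,0],[0.338,0.0035,0.487,0]]'; python3 -m handwheel '[[0,0,0,0],[0,0,0,0],[0,0,0,0],[0,0,0,0],[0,0,0,0],[0,0,0,0],[0,0,0,0]]' 0 30
```

```text
time: 13.47
position: [0.6392, -0.252, 0.0504]
tool_rot: [0.707, 0.707, 0.0, 0.0]
ft_force: [0.1, -0.5, 0.3]
grip_width: 0.0521
grip_force: 0.0
time: 14.05
position: [0.6382, -0.2519, 0.0506]
tool_rot: [0.707, 0.707, -0.001, -0.001]
ft_force: [-2.0, 0.5, 2.5]
grip_width: 0.0178
grip_force: 30.0
```

```bash
python3 -m handwheel '[[0.005,0,0,0],[0.015,0,0,0],[0.03,0,0,0],[0.05,0,0,0],[0.07,0,0,0],[0.09,0,0,0],[0.11,0,0,0],[0.13,0,0,0],[0.15,0,0,0],[0.17,0,0,0],[0.19,0,0,0],[0.21,0,0,0],[0.23,0,0,0],[0.245,0,0,0],[0.258,0,0,0],[0.268,0,0,0],[0.275,0,0,0],[0.28,0,0,0],[0.28,0,0,0]]'
python3 - <<'E'
from h import *
c=cam("scene");save(c,"s6.png");print(robot.get_obs()["position"],robot.get_obs()["ft_force"])
for l,z in(("notch",.02),):
    for d in vision.look_for("scene",l)[:2]:print(l,d["conf"],np.round(d["point"]),w(c,d["point"],z))
c=cam("wrist")
g=c["frame"];cv2.imwrite("pics/w6.png",g[:,:,::-1])
E
```

```text
time: 15.63
position: [0.6383, -0.1681, 0.0506]
tool_rot: [0.707, 0.707, -0.001, -0.0]
ft_force: [-3.8, -1.6, 3.3]
grip_width: 0.018
grip_force: 30.0
[ 0.63836808 -0.16800303  0.05062219] [-3.22910331 -1.48140424  3.68097673]
notch 0.71 [218. 260.] [ 0.63966054 -0.08432429  0.02      ]
```

View pics/w6.png

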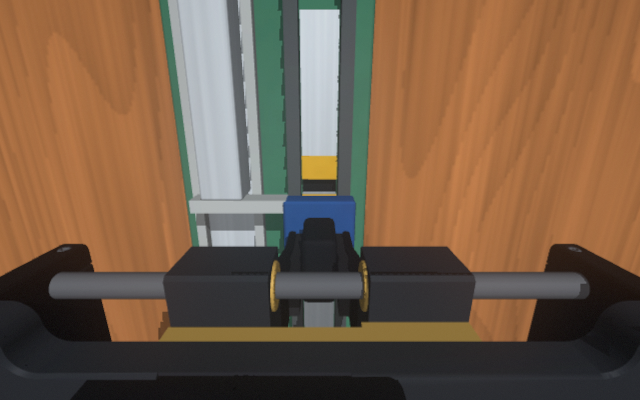

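The stop is at y ≈ -0.168 and the tube is up against the arm at row 198. The notch's dark band is visible at (185, 318), just ahead of the carriage.

Run:
```python
from h import *
c=cam("wrist");g=c["frame"].astype(int)
print([(r,g[r,308:330].mean(0).round().astype(int).tolist()) for r in range(150,206,2)])
for r in(156,178,191,193,196,198):print(r,w(c,(r,318),.02)[1],w(c,(r,318),.038)[1])
```

```text
[(150, [190, 198, 204]), (152, [190, 198, 204]), (154, [190, 197, 204]), (156, [205, 170, 79]), (158, [209, 165, 60]), (160, [210, 166, 60]), (162, [210, 166, 59]), (164, [209, 166, 59]), (166, [209, 165, 58]), (168, [208, 164, 58]), (170, [207, 164, 57]), (172, [206, 163, 57]), (174, [207, 163, 57]), (176, [208, 164, 58]), (178, [194, 154, 55]), (180, [45, 44, 42]), (182, [44, 44, 42]), (184, [49, 49, 48]), (186, [48, 48, 48]), (188, [48, 48, 48]), (190, [48, 47, 47]), (192, [148, 154, 159]), (194, [181, 154, 87]), (196, [47, 69, 106]), (198, [48, 70, 109]), (200, [49, 73, 116]), (202, [54, 89, 148]), (204, [52, 85, 140])]
156 -0.11620490456811393 -0.11349307843947457
178 -0.1304192219772857 -0.1263338512730059
191 -0.1391185773086017 -0.13419257866680395
193 -0.14047746727845062 -0.13542015765679719
196 -0.14252625552983922 -0.13727096932525715
198 -0.1438991333656503 -0.13851118451888056
```

The notch is 32.5 mm ahead (centre y ≈ -0.1355, stop at -0.168). I'll approach slowly, then feel for it.

```bash
python3 -m handwheel '[[0.005,0,0,0],[0.012,0,0,0],[0.02,0,0,0],[0.028,0,0,0],[0.036,0,0,0],[0.044,0,0,0],[0.052,0,0,0],[0.06,0,0,0],[0.067,0,0,0],[0.073,0,0,0],[0.078,0,0,0],[0.08,0,0,0],[0.08,0,0,0]]'
for i in 1; do python3 -m handwheel '[[0.003,0,0,0],[0.005,0,0,0],[0.005,0,0,0]]'; done
python3 -c "
from h import *
for i in range(4):
  cam('top');o=robot.get_obs();print(o['position'],o['ft_force'])"
```

```text
time: 16.92
position: [0.6384, -0.1442, 0.0506]
tool_rot: [0.707, 0.707, -0.001, -0.0]
ft_force: [-4.6, -2.7, 5.4]
grip_width: 0.018
grip_force: 30.0
time: 17.17
position: [0.6384, -0.1426, 0.0506]
tool_rot: [0.707, 0.707, -0.001, -0.0]
ft_force: [-4.7, -1.7, 4.2]
grip_width: 0.0176
grip_force: 30.0
[ 0.6384137  -0.142528    0.05061021] [-4.86544412 -2.80038532  4.7952866 ]
[ 0.63844127 -0.14250183  0.05062663] [-3.40725134 -3.35247178  4.73005388]
[ 0.63844225 -0.14253252  0.05063436] [-4.39734491 -3.25777504  4.63838884]
[ 0.63843039 -0.14248505  0.05062186] [-4.59884922 -2.76478197  6.17105528]
```

Friction reads about 3 N against the push. From here I'll use 1 mm steps, reading the force after each.

```bash
python3 -m handwheel '[[0.0033,0,0,0],[0.0033,0,0,0],[0.0033,0,0,0]]' | grep -E 'pos|ft'
python3 -m handwheel '[[0.0033,0,0,0],[0.0033,0,0,0],[0.0033,0,0,0]]' | grep -E 'pos|ft'
python3 -m handwheel '[[0.0033,0,0,0],[0.0033,0,0,0],[0.0033,0,0,0]]' | grep -E 'pos|ft'
python3 -m handwheel '[[0.0033,0,0,0],[0.0033,0,0,0],[0.0033,0,0,0]]' | grep -E 'pos|ft'
```

```text
position: [0.6384, -0.1405, 0.0506]
ft_force: [-3.5, 1.1, 5.6]
position: [0.6384, -0.1391, 0.0506]
ft_force: [-4.2, 1.2, 5.6]
position: [0.6384, -0.1381, 0.0506]
ft_force: [-3.7, 1.1, 5.8]
position: [0.6384, -0.1376, 0.0506]
ft_force: [-4.6, -0.4, 5.3]
```

```bash
python3 -m handwheel '[[0.002,0,0,0],[0.002,0,0,0],[0.002,0,0,0]]' | grep -E 'pos|ft'
python3 -m handwheel '[[0.002,0,0,0],[0.002,0,0,0],[0.002,0,0,0]]' | grep -E 'pos|ft'
python3 -m handwheel '[[0.002,0,0,0],[0.002,0,0,0],[0.002,0,0,0]]' | grep -E 'pos|ft'
python3 -c "
from h import *
for i in range(3):
  c=cam('wrist');o=robot.get_obs();print(o['position'],o['ft_force'])
save(c,'w7.png');g=c['frame'].astype(int)
print([(r,g[r,308:330].mean(0).round().astype(int).tolist()) for r in range(150,216,2)])
for r in range(150,216,6):print(r,w(c,(r,318),.02)[1],w(c,(r,318),.038)[1])"
```

```text
position: [0.6384, -0.1373, 0.0506]
ft_force: [-4.4, -1.3, 5.0]
position: [0.6384, -0.137, 0.0506]
ft_force: [-2.9, -1.8, 6.1]
position: [0.6385, -0.1366, 0.0506]
ft_force: [-4.7, -2.4, 4.5]
[ 0.63844427 -0.13655502  0.050605  ] [-3.82782109 -2.60496974  5.53507013]
[ 0.63842791 -0.13656227  0.05056804] [-4.00494002 -2.04012748  5.78934821]
[ 0.63843714 -0.13656617  0.05059409] [-4.61400615 -1.65075509  5.31312417]
[(150, [191, 199, 206]), (152, [191, 199, 206]), (154, [190, 199, 205]), (156, [191, 198, 205]), (158, [190, 198, 205]), (160, [190, 198, 205]), (162, [190, 198, 205]), (164, [189, 197, 204]), (166, [189, 197, 204]), (168, [189, 197, 204]), (170, [189, 197, 204]), (172, [189, 197, 203]), (174, [188, 197, 203]), (176, [188, 196, 203]), (178, [188, 196, 203]), (180, [187, 195, 202]), (182, [188, 195, 202]), (184, [187, 195, 202]), (186, [187, 195, 202]), (188, [187, 195, 201]), (190, [186, 194, 201]), (192, [186, 194, 201]), (194, [186, 194, 201]), (196, [48, 70, 108]), (198, [49, 71, 111]), (200, [49, 74, 117]), (202, [55, 90, 148]), (204, [53, 86, 141]), (206, [52, 84, 138]), (208, [52, 84, 138]), (210, [52, 84, 138]), (212, [51, 84, 138]), (214, [51, 83, 137])]
150 -0.081092585914284 -0.07874558497645702
156 -0.08486201758465386 -0.08215068985199636
162 -0.08867627598959565 -0.08559628882473483
168 -0.0925361655431674 -0.08908310855971649
174 -0.09644251002215469 -0.09261189321324774
180 -0.10039615315218842 -0.09618340496236497
186 -0.10439795921528239 -0.09979842455365183
192 -0.10844881367971002 -0.10345775187223653
198 -0.11254962385318416 -0.10716220653183992
204 -0.11670131956035232 -0.11091262848678861
210 -0.12090485384566946 -0.11470987866695323
```

View pics/w7.png

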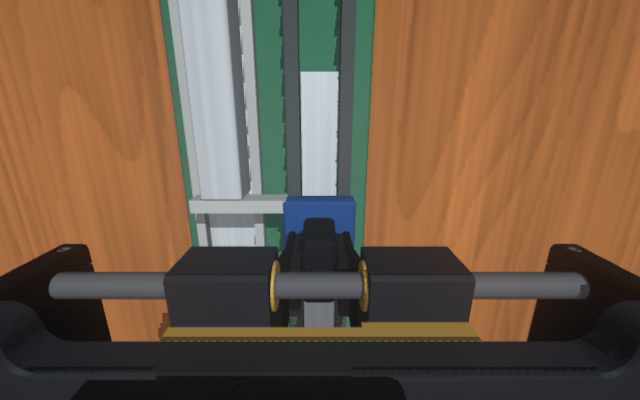

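```bash
python3 -m handwheel '[[0.0015,0,0,0],[0.0015,0,0,0],[0.0015,0,0,0],[0.0015,0,0,0]]' | grep -E 'pos|ft|time|grip'
python3 -c "
from h import *
print(robot.get_obs()['joint_velocities'].__abs__().max() if hasattr(robot.get_obs()['joint_velocities'],'max') else '')
print(job.hand_in())"
```

```text
time: 19.6
position: [0.6384, -0.1362, 0.0506]
ft_force: [-4.6, -1.6, 6.0]
grip_width: 0.0179
grip_force: 30.0
0.0004883667424024868
the job is handed in; nothing more can be done
None
```

I handed the job in at about 19.6 s: the tube lies in the trough red end leading, its plain end up against the stop. The stop is at rest in the notch, within about 1 mm of the centre I measured, and the gripper still holds the handle; no verdict came back.

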